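# Bolt the hopper gate shut

### The job

Lock the sweet hopper's gate: push the white post round gently to turn the blue disc until its slot lines up with the steel bolt, then push the bolt by its red plate through the slot until it is fully home. Leave the jug, jar, tray and spatula where they are, and finish clear of everything.

Things in the scene. Friction and masses are not known exactly. Their poses are not given: they have to be found in the camera images.
- disc_centre (a point): On the axis of the blue locking disc, level with its top face, 52 mm above the table; fixed to the hopper stand, does not turn with the disc. Its x axis is the level direction in which the bolt is pushed (red plate to disc to hopper), z is up. The disc is 80 mm across, its blue part 17 mm thick, lying flat, with a slot 26 mm wide right across its diameter, open at both ends and at the top.
- hopper: Fixed stand; origin on the table under the disc's centre, axes as disc_centre. Along x, mm from the origin: steel deck -150 to 280 (120 wide, 30 high); two guide rails -145 to -60 (50 high, 36 over their outer sides); two keeper cheeks 55 to 125 (54 high, 44 over their outer sides); gate housing 125 to 145 (80 high); round hopper 142 across, 190 high, centred at 200.
- disc (a joint): Angle of the blue disc, rad, anticlockwise from above, free from -0.35 to 3.49. At 0 and at 3.14 (half a turn) the slot lies along the bolt's line; either will do. Starts between 0.5 and 2.64. The bolt passes only with the slot within about 0.17 rad of its line; no click or stop there. Turns stiffly (about 4 N at the post) and stays where left.
- post_top (a point): Centre of the top of the white post on the blue disc: 12 mm diameter, 40 mm tall, from 52 to 92 mm above the table, 27 mm from the disc's axis, at right angles to the slot. From above it stands at disc + 1.571 rad anticlockwise from the x axis of disc_centre: it starts on the bolt's side and ends beside the slot, on either side. It turns with the disc.
- bolt (a joint): How far the steel bolt has been pushed, m: 0 drawn right back, 0.135 fully home against its stop, its nose through the disc and between the keeper cheeks. Starts at 0 to 0.02; the nose reaches the disc's rim at about 0.026. About 2.5 N moves it and it stays where left. Bolt 12 mm square, 132 mm long, top 48 mm above the table, in line with the disc's axis.
- plate_rear (a point): Middle of the top edge of the rear face (the face to push on) of the red plate on the bolt's rear end; 93 mm above the table. The plate is 44 mm wide, 8 mm thick, and spans heights 52 to 93 mm. It moves with the bolt along the x axis of disc_centre: 198 mm behind the disc's axis at bolt 0, 63 mm behind it when home.
- jug: Pale blue plastic measuring jug with a handle, 90 mm across, 100 mm high, standing; origin at the centre of its underside. Leave alone.
- jar: Brown jar with a red cap, 60 mm across, 85 mm high, standing; origin at the centre of its underside. Leave alone.
- tray: Empty black chocolate tray with 12 cells, 150 x 110 x 25 mm; origin at the centre of its underside. Leave alone.
- spatula: White spatula, 280 mm long, 65 mm wide at the blade, lying flat along its own x axis; origin under its middle. Leave alone.

How it is judged:
By the outcome, as a careful person would: the job done as asked, in the order asked, and still so for the second after the job is handed in, with the robot touching nothing.
It also fails if it takes over 58 s, if anything falls off the work surface, if the arm or the gripper's body presses on something with over 40 N, if the wrist force passes 120 N, or if a joint passes its speed limit or range.

### The arm

A 6-joint arm with a two-finger parallel gripper is mounted at the origin on the work surface. World frame = base frame: x ahead of the robot, y to its left, z up, the work surface at z = 0. Lengths are in m, angles in degrees, forces in N, time in s.
With the tool pointing down it reaches from about 0.325 to 0.85 m from the base axis. Payload 4.4 kg.
Tool frame: the origin (TCP) lies at the very end of the fingers, on their centre line; the grasp point (between the pads) lies 19 mm behind it; z points along the fingers, y is the line along which they close (so a half turn about z gives the same grasp; the last joint's range is limited). The gripper opens to 94 mm and grips with 3 to 60 N. Pads are 16 mm wide; open, the fingers measure 119 mm over their backs; the gripper's body (75 mm by 177 mm) begins 78 mm behind the grasp point.
Start: joints at [-8.623, 11.837, 88.321, -0, 79.842, -8.623], TCP at [0.575, -0, 0.205] pointing down, gripper open.
Joint ranges: [-156.59, 156.59], [-49.26, 127.26], [12.9, 141.05], [-63.56, 243.56], [4.71, 150.69], [-161.64, 161.64]. Speed limits (degrees/s): [159.86, 159.86, 180, 180, 180, 180].

### API

Orientations are given as [roll, pitch, yaw] about the fixed x, y, z axes, in that order (R = Rz(yaw) Ry(pitch) Rx(roll)).
In Python, from rig import bot gives the robot as it stands.
- The arm moves only by the shell command python3 -m jog 'ROWS' [FORCE]. ROWS is JSON, a list of rows, each a list of 5 numbers: the shift along the tool's x, y, z each as a share of 150 mm, from -1 to 1, then the turn about the tool's z as a share of 45 degrees, from -1 to 1, then the closure, from -1 (fully open) to 1 (shut), so that 0 is half open. A call has 1 to 12 rows; each row is the pose to reach, as a shift and turn from the pose commanded when the call began, along the tool's axes at that moment; what a row does not reach only later rows make up. A row lasts 1/12 s, in which the tool goes at most 41.7 mm and 7.16 degrees, less where a joint would pass 70% of its speed; a pose out of reach is approached as far as the arm can. A call with a number of a shift or a turn outside -1 to 1 is refused whole. A call with a gripper value outside its range is refused whole. The fingers move at their own pace and stop on an object; FORCE is the grip in N (left out, the last holds). Time passes only in rows, so rows that repeat a pose let the fingers close. It gives the time, the measured TCP pose, the force, the opening and the grip force at its end, in the units of the state.
- bot.get_state(): the state, without advancing time (a new reading comes with each control period).
- bot.read_camera(name): name is "scene" or "side" or "wrist"; returns a dict with "image" (480x640x3 uint8, red, green, blue), "range_z" (480x640 float32, m along the optical axis (not along the pixel's ray), 0 where there is no reading), "intrinsics" (3x3 intrinsics, pixels), "R" (3x3) and "t" (3): a world point X has camera coordinates R X + t. Camera axes: x right, y down, z forward; pixel columns grow to the right and rows downward; lengths in m; the calibration is good to about 2 mm. A picture is of the moment at which its call begins.
- bot.close_job(): hands the job in; it is judged then, once.
The state is a dict: "clock": time; "joint_pos": joint angles; "qd": joint speeds; "joint_efforts": joint torques, N m; "eef_pos": TCP position; "tool_rot": TCP orientation; "force": force on the tool from outside, world axes, zero at the start; "wrist_torque": the same for the moment, N m; "opening": opening from 0.0 (shut) to 1.0 (fully open); "grip_force": force on a finger pad.
Only numpy, scipy, OpenCV 4.12 (cv2) and the standard library are available. Lean on these libraries where they do the work, as an engineer would, in place of code of your own. Each camera call takes 0.05 s, during which the arm holds its last target. There are 200 camera calls.

## Working session

There is one attempt and no reset: what is moved stays moved. The work goes in short steps, Python scripts to look and compute and a shell command to move; the robot and the scene stay as the last step left them, time stands still between calls to the robot, and variables do not carry over. Pictures are saved under pics/ and viewed, at most 10 in all, crops included, and the job is handed in when it is done.

```bash
mkdir -p pics
python3 - <<'E'
from rig import bot
import cv2,numpy as np
s=bot.get_state();print(s['clock'],s['eef_pos'],s['tool_rot'],s['opening'])
for n in ("scene","side"):
    c=bot.read_camera(n);cv2.imwrite(f"pics/{n}0.png",c["image"][:,:,::-1]);np.savez(f"{n}0.npz",**c)
    print(n,c["intrinsics"][0],-c["R"].T@c["t"],c["R"][2])
E
```

```text
0.0 [5.74215701e-01 9.46167403e-05 2.04321777e-01] [-1.79874213e+02 -1.78596915e-02  8.99992302e+01] 0.9995979989369028
scene [581.88407011   0.         324.99622067] [1.09614906 0.37759127 0.69489023] [-0.58117143 -0.46136171 -0.67036195]
side [473.59222196   0.         319.15939684] [ 0.38794572 -0.52519375  0.54615781] [ 0.30121602  0.69637133 -0.65141069]
```

View pics/scene0.png

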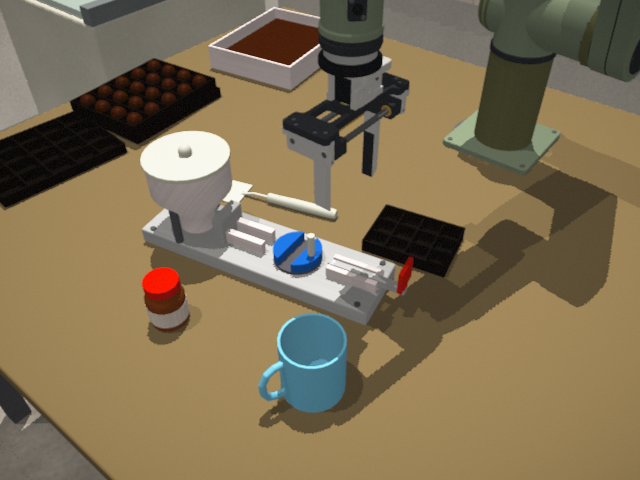

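View pics/side0.png

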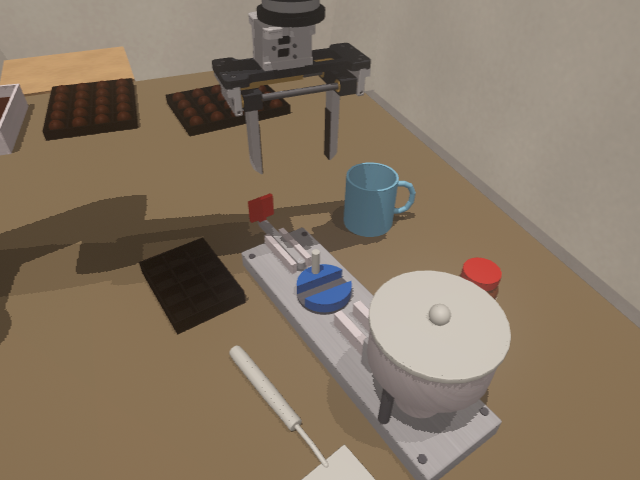

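Scene picture: disc at (298,252), post top (311,237), red plate (405,275), jug (313,365), jar (165,300). Side picture: disc (324,288), post top (316,252), plate (261,207).

```bash
cat > h.py <<'E'
import cv2,numpy as np
def pts(c):
    K,R,t=c["intrinsics"],c["R"],c["t"];z=c["range_z"];v,u=np.mgrid[:480,:640]
    P=np.stack([(u-K[0,2])/K[0,0]*z,(v-K[1,2])/K[1,1]*z,z],-1)
    W=(P-t)@R; W[z==0]=np.nan
    return W
def measure(c,verbose=True):
    W=pts(c);h=cv2.cvtColor(c["image"],cv2.COLOR_RGB2HSV);H,S,V=[h[...,i].astype(int) for i in range(3)]
    Z=W[...,2]; out={}
    m=(abs(H-109)<9)&(S>170)&(V>60)&(abs(Z-.052)<.004)
    p=W[m][:,:2].astype(np.float32)
    if len(p)>50:
        (cx,cy),r=cv2.minEnclosingCircle(p);out["disc"]=(cx,cy,r,len(p),np.median(Z[m]))
        d=np.hypot(W[...,0]-cx,W[...,1]-cy)
        q=(d<.042)&(Z>.060)&(Z<.097)&(S<90)
        out["post"]=np.r_[np.median(W[q],0),q.sum(),Z[q].max()] if q.sum() else None
        q2=q&(Z>.089)
        if q2.sum(): out["post_top"]=np.r_[W[q2].mean(0),q2.sum()]
    m=((H<6)|(H>174))&(S>150)&(V>60)&(Z>.045)&(Z<.1)
    n,l,st,ce=cv2.connectedComponentsWithStats(m.astype(np.uint8))
    for i in range(1,n):
        if st[i,4]>40:
            w=W[l==i];a=np.nanmin(w,0);b=np.nanmax(w,0);out[f"red{i}"]=(ce[i],st[i,4],np.nanmean(w,0),a,b)
    return out
E
python3 - <<'E'
import numpy as np;from h import *
np.set_printoptions(precision=4,suppress=True)
for n in("scene","side"):
    c=dict(np.load(n+"0.npz"))
    print(n)
    for k,v in measure(c).items():print(k,v)
    W=pts(c);
    h=cv2.cvtColor(c["image"],cv2.COLOR_RGB2HSV)
    m=(abs(h[...,0].astype(int)-98)<8)&(h[...,1]>90)&(W[...,2]>.09)&(W[...,2]<.105)&(W[...,0]>0.3)
    print("jug rim",np.nanmin(W[m],0),np.nanmax(W[m],0))
    m=(abs(W[...,2]-.03)<.004)&(h[...,1]<70)&(h[...,2]>80)
    print("deck",cv2.minAreaRect(W[m][:,:2].astype(np.float32)),m.sum())
E
```

```text
scene
disc (0.5844062566757202, -0.0884375050663948, 0.04155297949910164, 695, np.float64(0.05173068907627398))
post [  0.584   -0.059    0.0798 129.       0.0936]
post_top [ 0.5814 -0.0607  0.0916 38.    ]
red1 (array([404.5288, 274.8718]), np.int32(312), array([0.551 , 0.095 , 0.0784]), array([0.5249, 0.0848, 0.0453]), array([0.57  , 0.0999, 0.0952]))
red2 (array([160.8038, 283.3632]), np.int32(994), array([ 0.7878, -0.1709,  0.0824]), array([ 0.7585, -0.2014,  0.0634]), array([ 0.8119, -0.1492,  0.0879]))
jug rim [0.697  0.0301 0.09  ] [0.7868 0.1183 0.1031]
deck ((0.2154850959777832, -0.6152279376983643), (1.695070743560791, 0.7754312753677368), 67.45649719238281) 7401
side
red1 (array([260.6717, 207.8415]), np.int32(530), array([0.5464, 0.0862, 0.0745]), array([0.526 , 0.0802, 0.0473]), array([0.5687, 0.0956, 0.0937]))
red2 (array([482.3367, 272.1172]), np.int32(879), array([ 0.785 , -0.1818,  0.0842]), array([ 0.7604, -0.2053,  0.0696]), array([ 0.8124, -0.1517,  0.0872]))Traceback (most recent call last):
  File "<stdin>", line 10, in <module>
    res = np.fmin.reduce(a, axis=axis, out=out, **kwargs)
ValueError: zero-size array to reduction operation fmin which has no identity
```

Run:
```python
import numpy as np;from h import *
np.set_printoptions(precision=4,suppress=True)
for n in("scene","side"):
    c=dict(np.load(n+"0.npz"));W=pts(c)
    h=cv2.cvtColor(c["image"],cv2.COLOR_RGB2HSV)
    u,v=((298,252),(324,288))[n=="side"]
    print(n,h[v-8:v+9:8,u-16:u+17:8].reshape(-1,3).tolist())
    d=np.hypot(W[...,0]-.584,W[...,1]+.0885)
    m=(abs(W[...,2]-.03)<.004)&(d<.3)
    k=cv2.connectedComponentsWithStats(m.astype(np.uint8));l=1+np.argmax(k[2][1:,4]);m=k[1]==l
    print("deck",cv2.minAreaRect(W[m][:,:2].astype(np.float32)),m.sum())
    m=(W[...,2]>.087)&(W[...,2]<.1)&(d<.035); print("post",W[m].mean(0),m.sum())
    m=((h[...,0]<6)|(h[...,0]>174))&(h[...,1]>150)&(W[...,2]>.083)&(W[...,2]<.1)&(abs(W[...,1]-.09)<.03)
    p=W[m];print("plate",np.c_[p.min(0),p.max(0)].tolist(),cv2.minAreaRect(p[:,:2].astype(np.float32)))
    m=(abs(h[...,0].astype(int)-109)<12)&(h[...,1]>130)&(abs(W[...,2]-.052)<.005)&(d<.06)
    p=W[m][:,:2].astype(np.float32);print("disc",cv2.minEnclosingCircle(p),len(p))
    # slot: non-blue inside disc, below top
    m=(d<.036)&(W[...,2]<.043)&(W[...,2]>.03);q=W[m][:,:2]
    print("slot",len(q)); 
    if len(q)>20:
        print(cv2.fitLine(q.astype(np.float32),cv2.DIST_L2,0,.01,.01).ravel())
```

```text
scene [[106, 221, 233], [107, 220, 221], [108, 198, 98], [0, 2, 113], [109, 79, 145], [107, 220, 221], [107, 203, 93], [150, 7, 112], [106, 218, 233], [107, 69, 134], [108, 191, 95], [140, 7, 113], [106, 221, 232], [107, 218, 225], [107, 221, 152]]
deck ((0.5970235466957092, -0.15177997946739197), (0.12304577231407166, 0.43084585666656494), 11.593442916870117) 6363
post [ 0.582  -0.0605  0.0909] 45
plate [[0.5250744414926359, 0.5697182587693689], [0.08482463342637318, 0.09994143877673298], [0.08300565788817225, 0.09519835325986352]] ((0.5470590591430664, 0.09224666655063629), (0.04599662870168686, 0.008105669170618057), 11.026851654052734)
disc ((0.5832799077033997, -0.0872715637087822), 0.041999317705631256) 756
slot 374
[ 0.99    0.1409  0.5875 -0.0952]
side [[109, 157, 171], [112, 123, 106], [112, 124, 105], [112, 110, 104], [170, 15, 103], [112, 121, 105], [165, 15, 104], [165, 15, 103], [109, 154, 172], [109, 154, 172], [117, 47, 119], [109, 156, 172], [109, 156, 172], [109, 153, 172], [109, 151, 172]]
deck ((0.5972821116447449, -0.1537700742483139), (0.12110978364944458, 0.4313336908817291), 11.638642311096191) 11702
post [ 0.5819 -0.0651  0.0909] 53
plate [[0.5262506953309791, 0.5681117641988302], [0.08015545455439599, 0.09562839937659327], [0.08323865141397238, 0.09370112105174958]] ((0.5470857620239258, 0.0879584476351738), (0.04237457364797592, 0.00863674096763134), 11.519291877746582)
disc ((0.5853134393692017, -0.09078730642795563), 0.04046172276139259) 939
slot 454
[ 0.9946  0.1036  0.5821 -0.0816]
```

```bash
python3 -m jog '[[-0.2,0.02,0.2,-0.12,0.45],[-0.414,0.049,0.4,-0.12,0.45],[-0.414,0.049,0.53,-0.12,0.45],[-0.414,0.049,0.53,-0.12,0.45],[-0.414,0.049,0.53,-0.12,0.45],[-0.414,0.049,0.53,-0.12,0.45],[-0.414,0.049,0.53,-0.12,0.45],[-0.414,0.049,0.53,-0.12,0.45],[-0.414,0.049,0.53,-0.12,0.45]]' 10
python3 - <<'E'
from rig import bot
import cv2,numpy as np
c=bot.read_camera("wrist");cv2.imwrite("pics/w1.png",c["image"][:,:,::-1]);np.savez("w1.npz",**c)
s=bot.get_state();p=s['eef_pos'];print(p,s['tool_rot'])
K=c["intrinsics"]
for X in ([p[0],p[1],.092],[.584,-.089,.052],[p[0],p[1],p[2]]):
    q=K@(c["R"]@np.array(X)+c["t"]);print(q[:2]/q[2])
E
```

```text
clock: 0.85
eef_pos: [0.5834, -0.0617, 0.1276]
tool_rot: [179.8, 0.1, 95.5]
force: [1.0, 0.1, 0.1]
opening: 0.4
grip_force: 0.0
[ 0.58317651 -0.06176536  0.12731807] [1.79871071e+02 4.54781915e-02 9.54506558e+01]
[318.97398266 266.92495943]
[316.88522015 280.72143521]
[318.93297595 288.85150978]
```

View pics/w1.png

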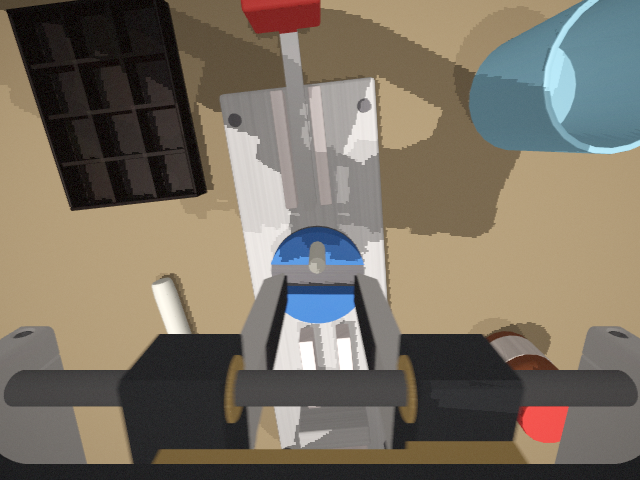

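Wrist picture: the post top at (316,265) nearly on the predicted TCP line (319,267), between the fingers; disc spans rows 226–323 around column 317. Check disc/post by ray casts.

Run:
```python
import numpy as np;from h import *
from rig import bot
c=dict(np.load("w1.npz"));K,R,t=c["intrinsics"],c["R"],c["t"];C=-R.T@t
def ray(u,v,z):
    d=R.T@np.linalg.inv(K)@[u,v,1];return C+d*(z-C[2])/d[2]
print(C,"post",ray(316,265,.092))
h=cv2.cvtColor(c["image"],cv2.COLOR_RGB2HSV);m=((abs(h[...,0].astype(int)-108)<10)&(h[...,1]>130)&(h[...,2]>90)).astype(np.uint8)
m[:215]=0;m[330:]=0;m[:,:260]=0;m[:,375:]=0
v,u=np.nonzero(m);p=np.array([ray(a,b,.052)[:2] for a,b in zip(u,v)],np.float32)
print(cv2.minEnclosingCircle(p),len(p))
W=pts(c);print("post by depth",W[263:268,314:319].reshape(-1,3).mean(0))
print(bot.get_state()['opening'])
```

```text
[0.57572011 0.01925082 0.30557013] post [ 0.5810491  -0.06057327  0.092     ]
((0.5837306380271912, -0.08545107394456863), 0.04161408543586731) 4420
post by depth [ 0.58107838 -0.06100137  0.09085769]
0.35724291656311136
```

```bash
python3 -m jog '[[0,-0.012,0,0,0.45],[0,-0.012,0.1,0,0.45],[0,-0.012,0.2,0,0.45],[0,-0.012,0.3,0,0.45],[0,-0.012,0.36,0,0.45],[0,-0.012,0.42,0,0.45],[0,-0.012,0.42,0,0.45],[0,-0.012,0.42,0,0.45]]'
```

```text
clock: 1.57
eef_pos: [0.5804, -0.0622, 0.0627]
tool_rot: [-180.0, -0.0, 95.4]
force: [-0.2, 0.3, 1.8]
opening: 0.273
grip_force: 0.0
```

```bash
python3 -m jog '[[0,0.012,0,0.08,0.45],[-0.002,0.024,0,0.17,0.45],[-0.004,0.035,0,0.25,0.45],[-0.006,0.047,0,0.33,0.45],[-0.01,0.058,0,0.42,0.45],[-0.014,0.069,0,0.5,0.45],[-0.019,0.08,0,0.58,0.45],[-0.024,0.09,0,0.67,0.45],[-0.03,0.1,0,0.75,0.45],[-0.037,0.11,0,0.83,0.45],[-0.045,0.119,0,0.92,0.45],[-0.053,0.127,0,1,0.45]]'
```

```text
clock: 2.57
eef_pos: [0.5994, -0.0682, 0.064]
tool_rot: [-179.9, 0.1, 50.2]
force: [-2.1, 1.1, 2.0]
opening: 0.279
grip_force: 1.8
```

Next 45°, same rows in the new tool frame.

```bash
python3 -m jog '[[0,0.012,0,0.08,0.45],[-0.002,0.024,0,0.17,0.45],[-0.004,0.035,0,0.25,0.45],[-0.006,0.047,0,0.33,0.45],[-0.01,0.058,0,0.42,0.45],[-0.014,0.069,0,0.5,0.45],[-0.019,0.08,0,0.58,0.45],[-0.024,0.09,0,0.67,0.45],[-0.03,0.1,0,0.75,0.45],[-0.037,0.11,0,0.83,0.45],[-0.045,0.119,0,0.92,0.45],[-0.053,0.127,0,1,0.45]]'
python3 - <<'E'
from rig import bot
import numpy as np;from h import *
np.set_printoptions(precision=4,suppress=True)
D=np.array([.584,-.088])
for n in("scene","side"):
    c=bot.read_camera(n);cv2.imwrite(f"pics/{n}2.png",c["image"][:,:,::-1]);W=pts(c);d=np.hypot(W[...,0]-D[0],W[...,1]-D[1])
    m=(d<.036)&(W[...,2]<.043)&(W[...,2]>.03);q=W[m][:,:2]
    if len(q)>20:
        f=cv2.fitLine(q.astype(np.float32),cv2.DIST_L2,0,.01,.01).ravel();print(n,len(q),f,np.degrees(np.arctan2(f[1],f[0])))
E
```

```text
clock: 3.57
eef_pos: [0.6094, -0.0856, 0.0639]
tool_rot: [-179.9, 0.1, 5.2]
force: [-2.6, 3.6, 1.0]
opening: 0.275
grip_force: 1.6
scene 163 [ 0.3457 -0.9384  0.57   -0.0823] -69.77787
side 487 [ 0.3283 -0.9446  0.5916 -0.0866] -70.83223
```

View pics/side2.png

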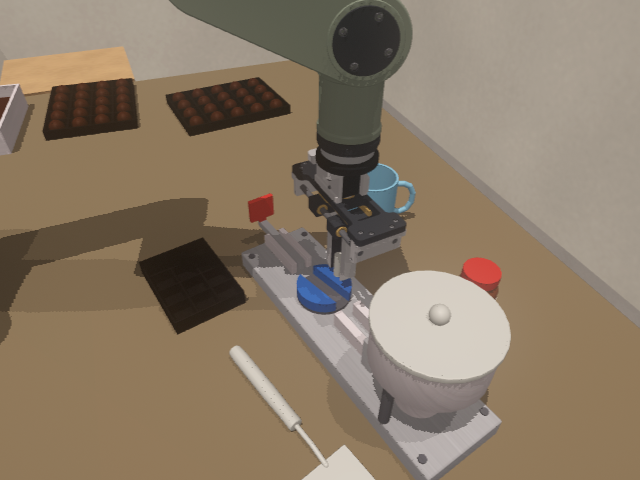

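Side picture: slot (disc at (324,288)) is nearly in line; about 8° more clockwise.

```bash
python3 -m jog '[[0,0.006,0,0.05,0.45],[0,0.013,0,0.09,0.45],[-0.001,0.02,0,0.14,0.45],[-0.002,0.026,0,0.18,0.45],[-0.002,0.026,0,0.18,0.45],[-0.002,0.026,0,0.18,0.45]]'
python3 -m jog '[[0,-0.02,0,0,0.45],[0,-0.02,-0.05,0,0.45],[0,-0.02,-0.2,0,0.45],[0,-0.02,-0.35,0,0.45],[0,-0.02,-0.5,0,0.45],[0,-0.02,-0.5,0,0.45]]'
python3 - <<'E'
from rig import bot
import numpy as np;from h import *
np.set_printoptions(precision=4,suppress=True)
D=np.array([.584,-.088])
for n in("scene","side","wrist"):
    c=bot.read_camera(n);cv2.imwrite(f"pics/{n}3.png",c["image"][:,:,::-1]);W=pts(c);d=np.hypot(W[...,0]-D[0],W[...,1]-D[1])
    m=(d<.036)&(W[...,2]<.043)&(W[...,2]>.03);q=W[m][:,:2]
    if len(q)>20:
        f=cv2.fitLine(q.astype(np.float32),cv2.DIST_L2,0,.01,.01).ravel();print(n,len(q),f,np.degrees(np.arctan2(f[1],f[0])))
    m=(W[...,2]>.086)&(W[...,2]<.097)&(d<.035)
    if m.sum()>5: print(n,"post",W[m].mean(0),m.sum(),np.degrees(np.arctan2(*(W[m].mean(0)[:2]-D)[::-1])))
E
```

```text
clock: 4.17
eef_pos: [0.6103, -0.09, 0.0637]
tool_rot: [-180.0, -0.0, -2.6]
force: [-1.0, 3.2, 3.5]
opening: 0.275
grip_force: 1.6
clock: 4.67
eef_pos: [0.6145, -0.0893, 0.1445]
tool_rot: [179.8, -0.7, -2.7]
force: [0.3, -0.8, 1.0]
opening: 0.274
grip_force: 0.0
scene 257 [ 0.1488 -0.9889  0.5723 -0.082 ] -81.442406
scene post [ 0.6106 -0.0823  0.0904] 51 12.013654754636054
side 512 [ 0.1838 -0.983   0.5909 -0.0884] -79.41113
side post [ 0.6109 -0.0867  0.0907] 56 2.786680521985183
wrist 1511 [ 0.2112 -0.9774  0.5808 -0.0928] -77.80502
wrist post [ 0.6113 -0.0831  0.0903] 233 10.237192309091453
```

View pics/wrist3.png

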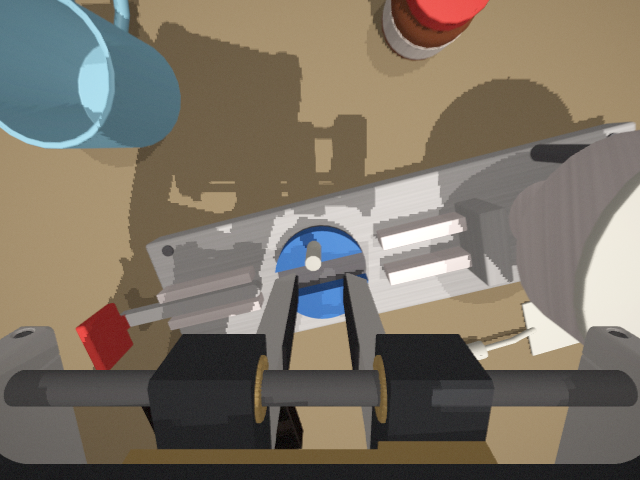

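Wrist picture: slot in line with bolt (150,308), plate (103,335), and keeper cheeks (430,245); post at (313,263) beside the slot. Aligned within ~2°; move behind the plate.

```bash
python3 -m jog '[[-0.08,-0.2,0,-0.1,1],[-0.16,-0.4,0,-0.2,1],[-0.24,-0.6,0,-0.32,1],[-0.32,-0.8,0,-0.32,1],[-0.32,-0.8,0,-0.32,1],[-0.32,-0.8,0,-0.32,1],[-0.32,-0.8,0,-0.32,1],[-0.32,-0.8,0,-0.32,1]]'
python3 - <<'E'
from rig import bot
import numpy as np
s=bot.get_state();p=s['eef_pos'];y=np.radians(s['tool_rot'][2]);T=np.array([.5409,.1222,.062])
d=T-p;print(p,s['tool_rot'],s['opening'],(d[0]*np.cos(y)+d[1]*np.sin(y))/.15,(d[0]*np.sin(y)-d[1]*np.cos(y))/.15,-d[2]/.15)
E
```

```text
clock: 5.48
eef_pos: [0.5678, 0.0335, 0.1372]
tool_rot: [180.0, 0.1, 11.6]
force: [0.3, -1.2, -0.1]
opening: 0.004
grip_force: 0.0
[0.567783   0.03351489 0.13717156] [1.79987716e+02 6.33087788e-02 1.16393959e+01] 0.003532951615913331 -0.056252362610902155 -0.6152342400109672 0.5011437243656621
```

```bash
python3 -m jog '[[0,-0.2,0,0,1],[0,-0.4,0,0,1],[-0.03,-0.6,0,0,1],[-0.056,-0.62,0,0,1],[-0.056,-0.62,0,0,1],[-0.056,-0.62,0.1,0,1],[-0.056,-0.62,0.2,0,1],[-0.056,-0.62,0.3,0,1],[-0.056,-0.62,0.4,0,1],[-0.056,-0.62,0.5,0,1],[-0.056,-0.62,0.5,0,1]]'
python3 - <<'E'
from rig import bot
import cv2
c=bot.read_camera("side");cv2.imwrite("pics/side4.png",cv2.resize(c["image"][100:340,160:480,::-1],None,fx=2,fy=2))
E
```

```text
clock: 6.4
eef_pos: [0.5387, 0.1216, 0.0596]
tool_rot: [-180.0, 0.4, 11.6]
force: [0.4, -0.3, -0.8]
opening: 0.006
grip_force: 0.0
```

View pics/side4.png

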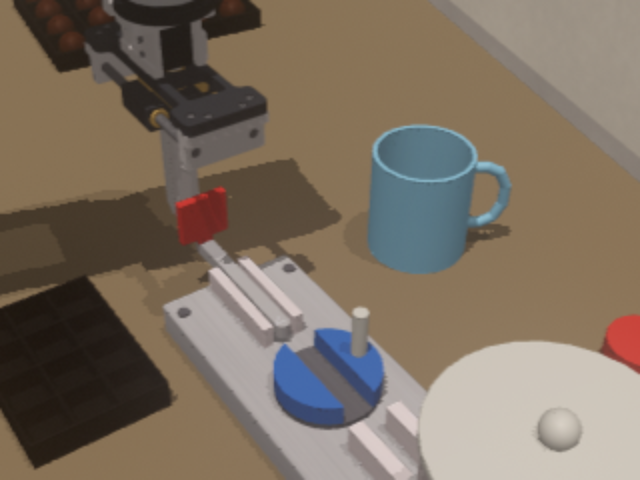

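Finger is behind the plate (203,215 in the crop), slot clear ahead. Push.

```bash
python3 -m jog '[[0.01,0.03,0,0,1],[0.014,0.06,0,0,1],[0.014,0.09,0,0,1],[0.014,0.12,0,0,1],[0.014,0.15,0,0,1],[0.014,0.18,0,0,1],[0.014,0.21,0,0,1],[0.014,0.24,0,0,1],[0.014,0.27,0,0,1],[0.014,0.3,0,0,1],[0.014,0.33,0,0,1],[0.014,0.36,0,0,1]]'
```

```text
clock: 7.45
eef_pos: [0.5537, 0.0711, 0.0629]
tool_rot: [-180.0, 0.0, 11.7]
force: [0.8, 2.2, 0.9]
opening: 0.002
grip_force: 1.5
```

```bash
python3 -m jog '[[0,0.03,0,0,1],[0,0.06,0,0,1],[0,0.09,0,0,1],[0,0.12,0,0,1],[0,0.15,0,0,1],[0,0.18,0,0,1],[0,0.21,0,0,1],[0,0.24,0,0,1],[0,0.27,0,0,1],[0,0.3,0,0,1],[0,0.33,0,0,1],[0,0.36,0,0,1]]'
```

```text
clock: 8.45
eef_pos: [0.5646, 0.0181, 0.0629]
tool_rot: [-180.0, 0.0, 11.7]
force: [-0.4, 3.3, 2.6]
opening: 0.006
grip_force: 1.5
```

```bash
python3 -m jog '[[0,0.02,0,0,1],[0,0.04,0,0,1],[0,0.06,0,0,1],[0,0.08,0,0,1],[0,0.1,0,0,1],[0,0.12,0,0,1],[0,0.14,0,0,1],[0,0.16,0,0,1],[0,0.175,0,0,1],[0,0.175,0,0,1]]'
```

```text
clock: 9.28
eef_pos: [0.57, -0.0079, 0.0628]
tool_rot: [180.0, 0.0, 11.7]
force: [-0.6, 0.5, 0.9]
opening: 0.007
grip_force: 0.4
```

```bash
python3 -m jog '[[0,0.007,0,0,1],[0,0.014,0,0,1],[0,0.021,0,0,1],[0,0.028,0,0,1],[0,0.035,0,0,1],[0,0.035,0,0,1]]'
```

```text
clock: 9.78
eef_pos: [0.5709, -0.0124, 0.0628]
tool_rot: [180.0, 0.0, 11.7]
force: [-0.9, 2.2, 0.8]
opening: 0.006
grip_force: 1.0
```

```bash
python3 -m jog '[[0,0.006,0,0,1],[0,0.012,0,0,1],[0,0.018,0,0,1],[0,0.018,0,0,1]]'
```

```text
clock: 10.12
eef_pos: [0.5712, -0.0138, 0.0628]
tool_rot: [-179.9, 0.0, 11.7]
force: [-1.1, 6.2, 1.3]
opening: 0.004
grip_force: 2.8
```

```bash
python3 -m jog '[[0,0.007,0,0,1],[0,0.014,0,0,1],[0,0.014,0,0,1],[0,0.014,0,0,1]]'
```

```text
clock: 10.45
eef_pos: [0.5712, -0.0139, 0.0628]
tool_rot: [-179.7, 0.0, 11.7]
force: [-2.4, 9.5, 3.4]
opening: 0.007
grip_force: 5.3
```

```bash
python3 -m jog '[[0,0.006,0,0,1],[0,0.012,0,0,1],[0,0.012,0,0,1]]'
```

```text
clock: 10.7
eef_pos: [0.5711, -0.0139, 0.0628]
tool_rot: [-179.5, 0.1, 11.7]
force: [-2.3, 14.7, 4.8]
opening: 0.003
grip_force: 7.5
```

Against a hard stop at the expected place (TCP 75 mm behind axis). Back off, rise, verify.

```bash
python3 -m jog '[[0,-0.05,0,0,1],[0,-0.12,0,0,1],[0,-0.2,0,0,1],[0,-0.25,0,0,1],[0,-0.25,-0.2,0,1],[0,-0.25,-0.45,0,1],[0,-0.4,-0.7,0,1],[0,-0.6,-0.95,0,1],[0,-0.6,-0.95,0,1],[0,-0.6,-0.95,0,1],[0,-0.6,-0.95,0,1]]'
python3 - <<'E'
from rig import bot
import numpy as np;from h import *
np.set_printoptions(precision=4,suppress=True)
D=np.array([.584,-.088]);a=np.array([.201,-.98])
for n in("scene","side"):
    c=bot.read_camera(n);cv2.imwrite(f"pics/{n}5.png",c["image"][:,:,::-1]);W=pts(c);h=cv2.cvtColor(c["image"],cv2.COLOR_RGB2HSV)
    m=((h[...,0]<6)|(h[...,0]>174))&(h[...,1]>150)&(W[...,2]>.083)&(W[...,2]<.1)&(np.hypot(W[...,0]-D[0],W[...,1]-D[1])<.12)
    p=W[m][:,:2];r=cv2.minAreaRect(p.astype(np.float32));print(n,r,"centre along",(np.array(r[0])-D)@a)
E
```

```text
clock: 11.62
eef_pos: [0.5539, 0.0694, 0.205]
tool_rot: [179.9, 0.0, 11.8]
force: [0.1, -0.7, -0.4]
opening: 0.005
grip_force: 0.0
scene ((0.5724271535873413, -0.029278814792633057), (0.04538485407829285, 0.006899925414472818), 12.463974952697754) centre along -0.059872903632163986
side ((0.5725792646408081, -0.03393382579088211), (0.04359528794884682, 0.00834084115922451), 11.488699913024902) centre along -0.05528041853213309
```

View pics/scene5.png

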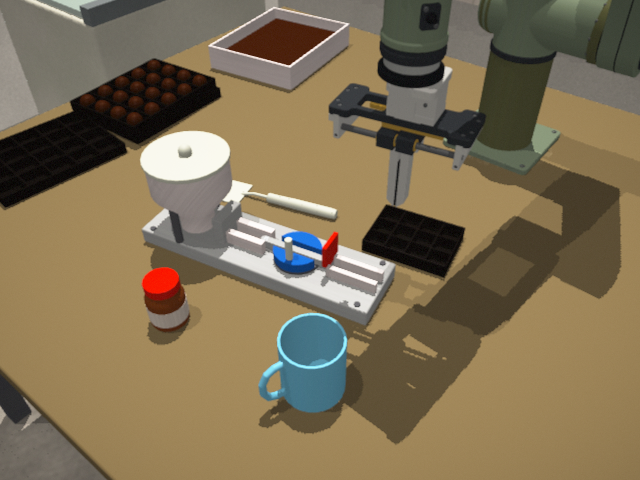

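Scene picture: the plate at (331,250) is at the disc, the bolt runs through the slot into the cheeks (240,240), and the other objects are unmoved. The plate's rear is about 62 mm behind the axis, so the bolt is home. The arm is clear.

```bash
python3 -c "from rig import bot;print(bot.close_job())"
```

```text
the job is handed in; nothing more can be done
None
```

The gate is locked: I turned the disc until its slot lined up with the bolt (within about 2°) and pushed the bolt home against its stop. The jug, jar, tray and spatula were not moved, the arm finished clear, and the job was handed in at about 12 s.

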